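Re-zero the sample grinder and set it five clicks open

ROBOT

A 6-joint arm with a two-finger parallel gripper is mounted at the origin on the work surface. World frame = base frame: x ahead of the robot, y to its left, z up, the work surface at z = 0. Lengths are in mm, angles in rad, forces in N, time in s.
With the tool pointing down it reaches from about 275 to 850 mm from the base axis. Payload 5.2 kg.
Tool frame: the origin (TCP) lies on the mounting face of the last link; the fingertips stand 173 mm ahead of it and the grasp point (between the pads) lies 155 mm ahead of it; z points along the fingers, x is the direction in which the jaws open and shut, and the axes are right-handed (so a half turn about z gives the same grasp; the last joint's range is limited). The gripper opens to 85 mm and grips with 20 to 120 N. Pads are 22 mm wide; open, the fingers measure 114 mm over their backs; the gripper's body (76 mm by 85 mm) begins 54 mm behind the grasp point. The pads swing forward as they close: fully open they stand 13 mm farther back than shut.
Start: joints at [1.123, 0.259, 1.535, -0, 1.348, -0.203], TCP at [133.277, 533.614, 404.71] pointing down, gripper open.
Joint ranges: [-3.14, 3.14], [-0.91, 2.08], [0.19, 2.58], [-1.22, 4.36], [0.22, 2.71], [-3.12, 3.12]. Speed limits (rad/s): [2.57, 2.57, 3.14, 3.14, 3.14, 3.14].

INTERFACE

Orientations are given as [roll, pitch, yaw] about the fixed x, y, z axes, in that order (R = Rz(yaw) Ry(pitch) Rx(roll)).
In Python, from cell import arm gives the robot as it stands.
- The arm moves only by the tool arm_command, never from a script. Its argument "moves" is a list of rows, each a list of 3 entries, a list of its own where there are three numbers: the shift along the tool's x, y, z in cm, then the turn, a rotation vector about the tool's x, y, z in degrees, then the finger opening in cm, from 0 to 8.54. In form: [[[dx, dy, dz], [rx, ry, rz], jaw], ...]. A call has 1 to 20 rows; each row is the pose to reach, as a shift and turn from the pose commanded when the call began, along the tool's axes at that moment; what a row does not reach only later rows make up. A row lasts 1/12 s, in which the tool goes at most 41.7 mm and 7.16 degrees, less where a joint would pass 70% of its speed; a pose out of reach is approached as far as the arm can. A call with a gripper value outside its range is refused whole. The fingers move at their own pace and stop on an object; the grip force is fixed at half the most. Time passes only in rows, so rows that repeat a pose let the fingers close. It gives the time, the measured TCP pose, the force and the opening at its end, in the units of the state.
- arm.state(): the state, without advancing time (a new reading comes with each control period).
- arm.read_camera(name): name is "scene" or "top" or "wrist"; returns (picture, depth): 384x512x3 uint8, blue, green, red; 384x512 float32, mm along the optical axis (not along the pixel's ray), 0 where there is no reading.
- arm.camera_info(name): a dict with "vertical_fov" (degrees; the focal length in pixels is half the picture's height over the tangent of half this angle, whatever the lens; pixels are square), "cx", "cy" (the principal point, pixels), "world_to_cam" (4x4, takes a point from world to camera coordinates). Camera axes: x right, y up, looking along -z (the intrinsics and any distortion apply to the point x, -y, -z); pixel columns grow to the right and rows downward; lengths in mm; the calibration is good to about 2 mm. A picture is of the moment at which its call begins: read the wrist's pose just before it. camera_info takes no time and is no camera call; for the wrist camera it gives the pose at the moment of the call.
- arm.sign_off(): hands the job in, once; it reports no verdict.
The state is a dict: "t": time; "qpos": joint angles; "joint_vel": joint speeds; "effort": joint torques, N m; "ee_pos": TCP position; "eef_rot": TCP orientation; "contact_force": force on the tool from outside, world axes, zero at the start; "wrist_torque": the same for the moment, N m; "gripper_width": finger opening in mm.
Only numpy, scipy, OpenCV 4.12 (cv2) and the standard library are available. Lean on these libraries where they do the work, as an engineer would, in place of code of your own. Each camera call takes 0.05 s, during which the arm holds its last target.

TASK

Set the sample grinder's burrs: turn the winged dial on its burr head clockwise until you feel the burrs meet at the stop, snug but not forced, then turn it back counter-clockwise five clicks. Then swing the little lock lever beside it fully across towards the hopper to its end, let go, and leave everything else on the bench where it is.

Things in the scene. Friction and masses are not known exactly. Their poses are not given: they have to be found in the camera images.
- grinder: Low grey bench grinder, fixed: motor box 170 (x) x 310 (y) x 120 mm on feet, top 130 mm above the bench. Origin under its centre, on the bench; -x (spout) side faces the robot at yaw 0. On top, along its y axis: round burr head (112 mm across, 25 mm high, centre y -90) with the dial; lock lever in the middle; round hopper with black lid (98 mm across, centre x 33, y 108, top at 213 mm).
- dial_grip (a point): Point on the vertical axis of the dial on the burr head, inside its wing grip: a straight black bar 62 mm long, 14 mm thick, 34 mm high, standing on a black disc 72 mm across, a white mark at one end. The point is 200 mm above the bench, 21 mm above the disc's face, 13 mm below the bar's top. x axis along the bar to the marked end, z up.
- dial: The whole dial; origin on its axis at the disc's underside, axes as dial_grip. 24 sprung clicks to the turn, 15 degrees each, about 0.06 to 0.1 N m to pull out of one; let go, it settles in the nearest click. The stop lies clockwise (from above), at an unknown bearing 20 to 85 degrees from where the dial starts, and is itself a click position: one click back is 15 degrees from it.
- burr_upper (a point): Upper burr, hidden in the head on the dial's axis, turning with it. The gap (its height over burr_lower) opens 0.1 mm with each click counter-clockwise and is zero at the stop (readings are too coarse to see a click). At the stop 0.15 to 0.4 N m on the dial is snug; pressed on, the dial yields about 1 degree per 0.1 N m, and about 0.6 N m is forcing it.
- burr_lower (a point): Lower burr, hidden in the head on the dial's axis; it does not turn and meets burr_upper at the stop. z up; its x and y directions mean nothing.
- lock_peg (a point): Top centre of the upright black peg at the free end of the dark steel lock lever; peg 12 mm across, 30 mm tall (its top 192 mm, the lever bar's top 170 mm above the bench), 55 mm from the lever's pivot. It carries no load and stays where it is left; moving it takes about 1 to 1.5 N at the peg.
- lock_pivot (a point): Pivot of the lock lever on its vertical axis, on the grinder's top (30, 25 mm in the grinder's frame), 160 mm above the bench.
- lock (a joint): Lock lever angle, rad: 0 unlocked (peg nearer the dial), 1.0 locked at its end stop (peg swung towards the hopper). It grows clockwise seen from above.
- catch_cup: Open steel cup 68 mm across, 60 mm tall, standing in front of the grinder near the spout; to be left alone. Origin under its centre.
- brush: Hand brush lying on the bench beside the grinder's hopper end; to be left alone. Origin at the middle of its underside.
- tin: Dark tin 70 mm across, 90 mm tall, standing beside the grinder's dial end; to be left alone. Origin under its centre.
- tape_roll: Brown roll of tape lying flat, 100 mm across, 48 mm tall; to be left alone.
- marker: Black marker pen 135 mm long, 13 mm thick, lying on the bench; to be left alone.
- sample_carton: Small plain carton 90 x 130 x 60 mm; to be left alone.
- mug: White mug 82 mm across, 95 mm tall; to be left alone.

How it is judged (in metres and radians):
On the way, in this order (a step that is already met when the one before it is completed fails the run):
1. the dial has been turned clockwise until the burrs meet at the stop and press lightly (z of burr_upper in the frame of burr_lower below -5e-06 m), for 0.1 s.
2. the dial is five clicks back from the stop (z of burr_upper in the frame of burr_lower between 0.000455 and 0.000545 m), for 0.3 s.
3. the lock lever is swung fully across, with the dial still five clicks back (all of step 2 and value of joint lock above 0.9 rad), for 0.2 s.
At the end, for the whole second after the job is handed in: The dial stands five clicks (within 0.45 click) back from the stop and the lock lever is at its locked end (over 0.9 of its 1.0 rad), both let go (all of step 3); the robot touches nothing.
It fails at once if the dial is forced against the stop (about 0.6 N m or more) (z of burr_upper in the frame of burr_lower below -4e-05 m).
It fails at once if a loose thing on the bench is shifted by more than 30 mm (distance of any of catch_cup, brush, tin, tape_roll, marker, sample_carton, mug from where it was at the start of the episode above 0.03 m).
It also fails if it takes over 70 s, if anything falls off the work surface, if the arm or the gripper's body presses on something with over 40 N, if the wrist force passes 120 N, or if a joint passes its speed limit or range.

## Working session

There is one attempt and no reset: what is moved stays moved. The work goes in short steps, Python scripts to look and compute and a tool call to move; the robot and the scene stay as the last step left them, time stands still between calls to the robot, and variables do not carry over. Pictures are saved under pics/ and viewed, and the job is handed in when it is done.

Besides the shell and the picture viewer there is one more tool, called after ">>>" by a JSON object that holds its "method" and its "body", one argument or row to a line. arm_command: Moves the arm, as the interface text tells. Its arguments: {"type":"object","properties":{"moves":{"type":"array"}},"required":["moves"]}

```bash
mkdir -p pics; ls; python3 - <<'E'
from cell import arm
import cv2,numpy as np
s=arm.state();print({k:np.round(v,3).tolist() for k,v in s.items()})
for n in ("scene","top"):
    p,d=arm.read_camera(n);cv2.imwrite(f"pics/{n}1.png",p);np.save(f"{n}1.npy",d)
    i=arm.camera_info(n);print(n,i)
E
```

```text
pics
{'t': 0.0, 'qpos': [1.123, 0.259, 1.536, 0.0, 1.348, -0.203], 'joint_vel': [-0.001, 0.0, -0.003, 0.002, 0.001, -0.0], 'effort': [0.0, -44.602, -29.057, -0.0, 0.011, -0.0], 'ee_pos': [133.166, 533.401, 403.883], 'eef_rot': [-3.141, 0.002, 1.326], 'contact_force': [0.42, 0.146, -0.329], 'wrist_torque': [-0.013, 0.005, -0.005], 'gripper_width': 85.389}
scene {'vertical_fov': 44.9252039305468, 'cx': 245.92344657387383, 'cy': 190.6963370948179, 'world_to_cam': array([[ 5.69498072e-01,  8.21983522e-01, -3.87760253e-03,
        -2.92376647e+02],
       [-5.98984846e-01,  4.18218373e-01,  6.82869348e-01,
         2.16111612e+02],
       [ 5.62929037e-01, -3.86570152e-01,  7.30530230e-01,
        -1.69096548e+03],
       [ 0.00000000e+00,  0.00000000e+00,  0.00000000e+00,
         1.00000000e+00]])}
top {'vertical_fov': 45.61007086282968, 'cx': 247.81501482479888, 'cy': 192.47754463044325, 'world_to_cam': array([[ 1.83210686e-02, -9.99582938e-01, -2.23223747e-02,
         1.40377937e+00],
       [ 9.89072282e-01,  1.48527798e-02,  1.46681341e-01,
        -5.11902897e+02],
       [-1.46288617e-01, -2.47658010e-02,  9.88931896e-01,
        -1.38265498e+03],
       [ 0.00000000e+00,  0.00000000e+00,  0.00000000e+00,
         1.00000000e+00]])}
```

View pics/scene1.png

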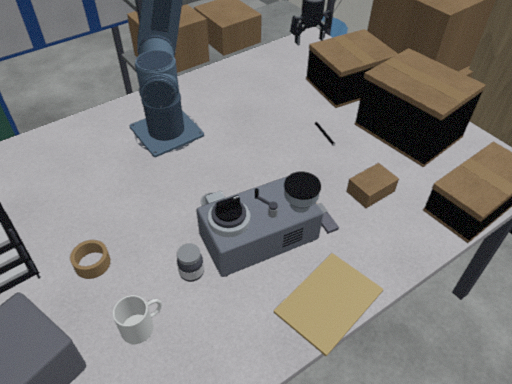

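View pics/top1.png

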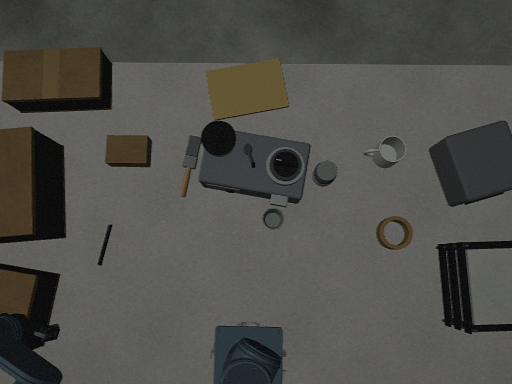

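The scene shows the grinder with its dial at about (229,212), the lever at (265,197) and the hopper at (302,187). In the top view the dial is at (287,165), the lever at (250,155), the hopper lid at (218,137), the cup at (273,218) and the tin at (325,173).

```bash
cat > h.py <<'E'
import numpy as np,cv2
from cell import arm
def f(i): return 192/np.tan(np.radians(i["vertical_fov"]/2))
def world(i,u,v,z):
    F=f(i);u,v,z=map(lambda a:np.asarray(a,float),(u,v,z))
    c=np.stack([(u-i["cx"])/F*z,-(v-i["cy"])/F*z,-z],-1)
    M=np.linalg.inv(i["world_to_cam"]);return c@M[:3,:3].T+M[:3,3]
def cloud(i,d):
    v,u=np.mgrid[:384,:512];return world(i,u,v,d)
def atz(i,u,v,h):
    M=np.linalg.inv(i["world_to_cam"]);o=M[:3,3];p=world(i,u,v,1000.);r=p-o
    return o+r*(h-o[2])/r[2]
E
python3 - <<'E'
from h import *
for n in ("top","scene"):
    i=arm.camera_info(n);d=np.load(n+"1.npy");W=cloud(i,d)
    x,y,z=W[...,0],W[...,1],W[...,2]
    b=(d>0)&(abs(x-600)<250)&(abs(y)<300)
    print(n,"bench z",np.median(z[(d>0)&(abs(x-350)<60)&(abs(y+150)<100)]))
    m=b&(abs(z-130)<5); print("top box",m.sum(),x[m].min(),x[m].max(),y[m].min(),y[m].max())
    r=cv2.minAreaRect(np.c_[x[m],y[m]].astype(np.float32));print(r)
    for lo,hi in ((206,220),(202,206),(183,200),(172,182)):
        m=b&(z>lo)&(z<hi)
        k,l,st,c=cv2.connectedComponentsWithStats(m.astype(np.uint8))
        for j in range(1,k):
            if st[j,4]>5: q=l==j;print(lo,st[j],x[q].mean().round(1),y[q].mean().round(1),z[q].mean().round(1))
p=cv2.imread("pics/top1.png")[115:215,180:345];cv2.imwrite("pics/topc.png",cv2.convertScaleAbs(cv2.resize(p,None,fx=4.8,fy=4.8,interpolation=2),alpha=2))
p=cv2.imread("pics/scene1.png")[160:270,190:345];cv2.imwrite("pics/scenec.png",cv2.convertScaleAbs(cv2.resize(p,None,fx=5,fy=5,interpolation=2),alpha=1.6))
E
```

```text
top bench z -0.2658608131589517
top box 3631 460.71225507649615 683.1080592575511 -170.3506667273083 154.57085600939678
((576.0023803710938, -6.49139404296875), (308.1366882324219, 196.71527099609375), 80.05382537841797)
206 [201 121  35  34 936] 639.0 92.1 213.0
206 [275 157  23   9 119] 574.8 -97.5 212.0
183 [214 144  21  13  30] 602.3 73.5 190.4
183 [251 162   4   4  16] 571.2 -5.5 191.3
183 [274 163  23   5  29] 568.8 -94.1 190.8
172 [272 152  28  25 305] 571.6 -96.5 178.1
scene bench z 0.5333923825565989
top box 3195 459.3160519116939 697.7157510086613 -174.29865150419914 133.6408041429765
((575.4208374023438, -8.005767822265625), (308.69488525390625, 199.48434448242188), 80.5390396118164)
206 [283 171  38  29 839] 641.2 89.5 213.5
206 [216 195  24  13 139] 575.5 -99.2 212.1
202 [287 193  13   7  16] 654.5 49.5 203.9
202 [222 203   9   5  13] 579.3 -106.0 203.6
183 [254 188   5   6  22] 571.0 -7.2 190.4
183 [284 190  35  16 154] 665.7 66.3 191.5
183 [215 202  25  12 108] 579.1 -101.5 191.1
172 [254 193   5   5  13] 573.9 -8.7 176.2
172 [285 198  14   9  24] 652.8 49.7 178.7
172 [300 199  18   9  27] 680.2 82.0 178.5
172 [212 204  30  18 246] 589.8 -105.2 178.4
```

View pics/topc.png

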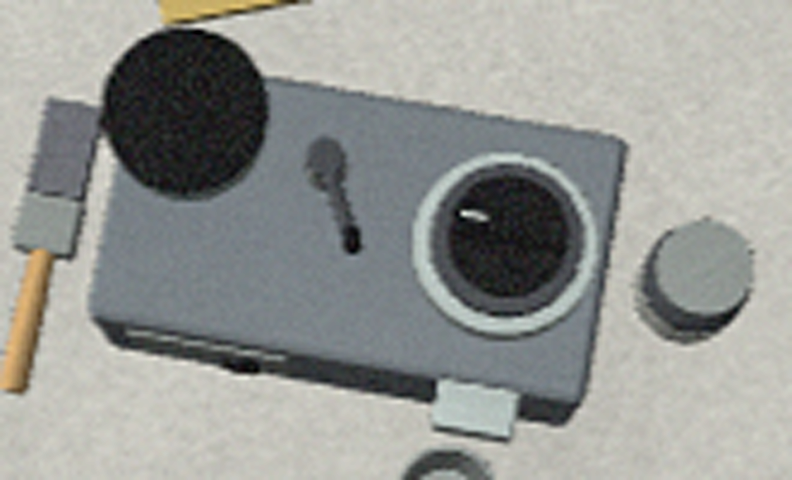

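View pics/scenec.png

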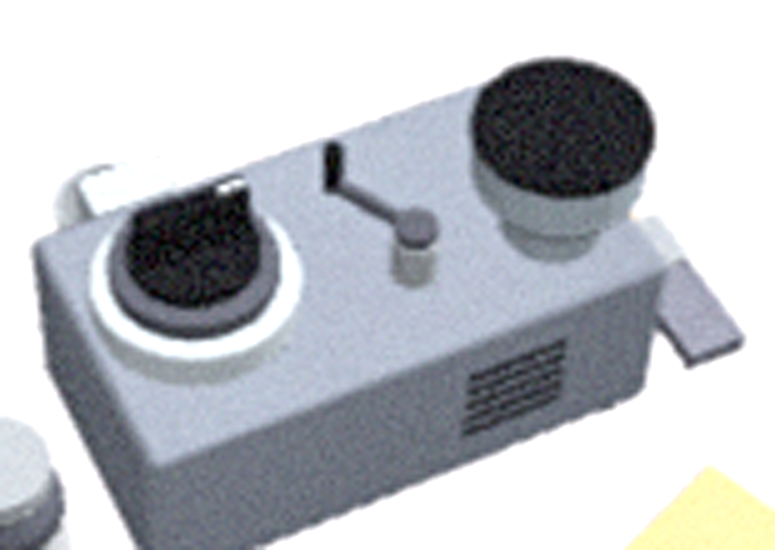

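```bash
cat >> h.py <<'E'
from scipy.spatial.transform import Rotation as Ro
def move(tcp,yaw,base=None):
    "shift cm and rotvec deg in tool axes from current pose (measured)"
    s=arm.state();R=Ro.from_euler('xyz',s["eef_rot"]) 
    T=Ro.from_euler('xyz',[np.pi,0,yaw])
    print("now",s["t"],np.round(s["ee_pos"],1),np.round(s["eef_rot"],3),"shift cm",np.round(R.inv().apply(np.array(tcp)-s["ee_pos"])/10,2),"rot deg",np.round((R.inv()*T).as_rotvec(degrees=True),2))
E
python3 - <<'E'
from h import *
for n in ("top","scene"):
    i=arm.camera_info(n);d=np.load(n+"1.npy");W=cloud(i,d)
    x,y,z=W[...,0],W[...,1],W[...,2]
    m=(d>0)&(abs(x-575)<60)&(abs(y+98)<60)&(z>206)&(z<220)
    print(cv2.minAreaRect(np.c_[x[m],y[m]].astype(np.float32)))
    q=np.c_[x[m],y[m]];w,v=np.linalg.eigh(np.cov(q.T));print(np.degrees(np.arctan2(v[1,1],v[0,1])),np.sqrt(w*12))
    m=(d>0)&(z>40)&(x<640)&(x>100)&(y>-200)&(y<650); print("max z",z[m&(y<400)&(x>300)].max())
move([520,-98,500],0.33)
move([133.3,533.6,500],1.326)
E
```

```text
((575.1422729492188, -97.219482421875), (61.213626861572266, 14.321252822875977), 80.99929809570312)
80.63470926776085 [14.65401101 62.02488056]
max z 220.64191083477886
((573.5916137695312, -99.08409118652344), (62.192806243896484, 18.543006896972656), 83.4219970703125)
80.66733650078838 [15.49116976 63.54220195]
max z 218.56161652620347
now 0.1 [133.2 533.4 404. ] [-3.141e+00  2.000e-03  1.326e+00] shift cm [-51.9   52.83  -9.54] rot deg [3.000e-02 9.000e-02 5.707e+01]
now 0.1 [133.2 533.4 404. ] [-3.141e+00  2.000e-03  1.326e+00] shift cm [ 0.   0.  -9.6] rot deg [-0.02  0.09  0.  ]
```

>>> {"method": "arm_command", "body": {
  "moves": [
    [[0, 0, -4], [0, 0, 0], 8.5],
    [[0, 0, -8], [0, 0, 0], 8.5],
    [[0, 0, -9.6], [0, 0, 0], 8.5],
    [[-3, 3.5, -9.6], [0, 0, 5], 8.5],
    [[-5.5, 6.3, -9.6], [0, 0, 10], 8.5],
    [[-8.2, 9.4, -9.6], [0, 0, 15], 8.5],
    [[-10.8, 12.5, -9.6], [0, 0, 20], 8.5],
    [[-13.5, 15.6, -9.6], [0, 0, 25], 8.5],
    [[-16.2, 18.7, -9.6], [0, 0, 30], 8.5],
    [[-18.9, 21.8, -9.6], [0, 0, 35], 8.5],
    [[-21.6, 24.9, -9.6], [0, 0, 40], 8.5],
    [[-24.3, 28, -9.6], [0, 0, 45], 8.5],
    [[-27, 31.1, -9.6], [0, 0, 50], 8.5],
    [[-29.7, 34.2, -9.6], [0, 0, 55], 8.5],
    [[-32.4, 37.3, -9.6], [0, 0, 60], 8.5],
    [[-35.1, 40.4, -9.6], [0, 0, 65], 8.5],
    [[-37.8, 43.5, -9.6], [0, 0, 70], 8.5],
    [[-40.5, 46.6, -9.6], [0, 0, 75], 8.5],
    [[-43.2, 49.7, -9.6], [0, 0, 80], 8.5],
    [[-45.5, 52.5, -9.6], [0, 0, 85.3], 8.5]
  ]
}}

```text
t: 1.77
ee_pos: [533.2, -37.6, 500.2]
eef_rot: [3.141, 0.001, -0.168]
contact_force: [1.3, 0.1, 1.0]
gripper_width: 84.8
```

```bash
python3 - <<'E'
from h import *
move([575,-98,500],-0.162)
i=arm.camera_info("wrist");p,d=arm.read_camera("wrist");cv2.imwrite("pics/w1.png",p);np.save("w1.npy",d)
print(i)
print(arm.state()["qpos"])
E
```

```text
now 1.7667 [533.2 -37.6 500.2] [ 3.141e+00  1.000e-03 -1.680e-01] shift cm [5.13 5.26 0.01] rot deg [ 0.01  0.04 -0.35]
{'vertical_fov': 60.42799719719177, 'cx': 256.8282843947836, 'cy': 193.45957389954722, 'world_to_cam': array([[ 9.85831262e-01, -1.67734429e-01, -1.37242092e-03,
        -5.30958752e+02],
       [ 1.61591895e-01,  9.51860802e-01, -2.60478546e-01,
         7.87334149e+00],
       [ 4.49975737e-02,  2.56566122e-01,  9.65478660e-01,
        -4.84555989e+02],
       [ 0.00000000e+00,  0.00000000e+00,  0.00000000e+00,
         1.00000000e+00]])}
[-0.28463143  0.19111412  1.39462162 -0.00335609  1.55435707 -0.10709799]
```

View pics/w1.png

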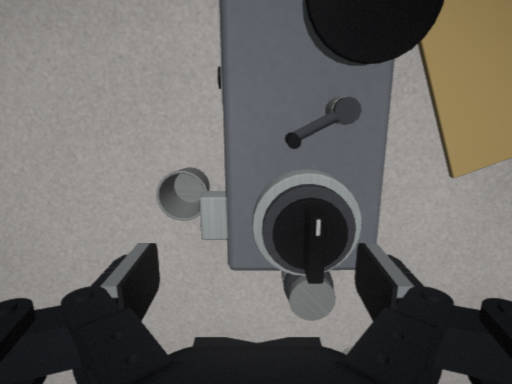

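The wrist view shows the bar from (313,280) to (314,205) with its white mark at (318,227). The peg is at (293,140), the pivot at (344,110), and the tin sits below the dial at (311,298). Next I'll measure from this picture.

```bash
python3 - <<'E'
from h import *
i=arm.camera_info("wrist");d=np.load("w1.npy");W=cloud(i,d)
x,y,z=W[...,0],W[...,1],W[...,2]
b=(d>0)&(abs(x-575)<60)&(abs(y+98)<60)
b[:, :230]=0;b[300:]=0
m=b&(z>206)&(z<220)
print(m.sum(),cv2.minAreaRect(np.c_[x[m],y[m]].astype(np.float32)),z[m].mean())
q=np.c_[x[m],y[m]];w,v=np.linalg.eigh(np.cov(q.T));print(np.degrees(np.arctan2(v[1,1],v[0,1])),np.sqrt(w*12),q.mean(0))
m=b&(z>173)&(z<183);print("disc",cv2.minEnclosingCircle(np.c_[x[m],y[m]].astype(np.float32)),z[m].mean())
m=b&(z>150)&(z<159);print("head",cv2.minEnclosingCircle(np.c_[x[m],y[m]].astype(np.float32)),z[m].mean())
for u,v,h in((293,140,192),(344,108,0)):
  s=np.s_[v-2:v+3,u-2:u+3];print(W[s].reshape(-1,3).mean(0).round(1))
m=(d>0)&(abs(x-572)<25)&(abs(y+6)<25)&(z>185);print("peg",cv2.minEnclosingCircle(np.c_[x[m],y[m]].astype(np.float32)),z[m].mean())
m=(d>0)&(z>205)&(y>20)&(y<180);print("lid",cv2.minEnclosingCircle(np.c_[x[m],y[m]].astype(np.float32)))
m=(d>0)&(abs(z-130)<3)&(x>450);print(cv2.minAreaRect(np.c_[x[m],y[m]].astype(np.float32)))
E
```

```text
1171 ((576.178466796875, -104.46783447265625), (62.32111740112305, 14.242907524108887), 80.26021575927734) 211.54947562248145
80.313459593077 [14.23544313 62.47894924] [ 575.90712614 -102.54761   ]
disc ((576.081298828125, -104.56350708007812), 36.010597229003906) 177.8249745360093
head ((576.0678100585938, -104.60572052001953), 55.89287567138672) 153.6848005911047
[572.5 -11.4 190.6]
[622.7   5.5 168.7]
peg ((564.7611083984375, -19.197908401489258), 16.174062728881836) 404.4969153386232
lid ((641.0272216796875, 76.69889831542969), 48.13313674926758)
((574.4338989257812, -28.270675659179688), (275.8860168457031, 194.79261779785156), 79.99571228027344)
```

>>> {"method": "arm_command", "body": {
  "moves": [
    [[0, 0, 0], [0, 0, 0], 8.5],
    [[0, 0, 0], [0, 0, 0], 8.5],
    [[0, 0, 0], [0, 0, 0], 8.5],
    [[0, 0, 0], [0, 0, 0], 8.5]
  ]
}}

```text
t: 2.15
ee_pos: [531.7, -33.8, 501.0]
eef_rot: [-3.141, -0.0, -0.161]
contact_force: [-0.1, -0.9, 0.2]
gripper_width: 85.1
```

```bash
cat > meas.py <<'E'
from h import *
i=arm.camera_info("wrist");p,d=arm.read_camera("wrist");cv2.imwrite("pics/w2.png",p);np.save("w2.npy",d)
W=cloud(i,d)
x,y,z=W[...,0],W[...,1],W[...,2]
b=(d>0)&(abs(x-575)<60)&(abs(y+98)<60)
b[:, :230]=0;b[300:]=0
m=b&(z>206)&(z<220)
print(m.sum(),cv2.minAreaRect(np.c_[x[m],y[m]].astype(np.float32)),z[m].mean())
q=np.c_[x[m],y[m]];w,v=np.linalg.eigh(np.cov(q.T));print(np.degrees(np.arctan2(v[1,1],v[0,1])),np.sqrt(w*12),q.mean(0))
m=b&(z>173)&(z<183);print("disc",cv2.minEnclosingCircle(np.c_[x[m],y[m]].astype(np.float32)),z[m].mean())
m=b&(z>150)&(z<159);print("head",cv2.minEnclosingCircle(np.c_[x[m],y[m]].astype(np.float32)),z[m].mean())
m=(d>0)&(abs(x-572)<20)&(abs(y+6)<20)&(z>185)&(z<200);print("peg",cv2.minEnclosingCircle(np.c_[x[m],y[m]].astype(np.float32)),z[m].mean())
m=(d>0)&(z>205)&(z<220)&(y>20)&(y<180);print("lid",cv2.minEnclosingCircle(np.c_[x[m],y[m]].astype(np.float32)))
E
python3 meas.py; python3 -c "
from h import *
move([575,-98,500],-0.162)"
```

```text
1163 ((573.1216430664062, -98.20463562011719), (61.42709732055664, 14.283577919006348), 80.87557983398438) 212.30134412597042
80.85236091495858 [14.39536535 62.23129451] [572.80528417 -96.37635796]
disc ((572.8980712890625, -98.59825897216797), 36.04526901245117) 178.60745911146216
head ((572.9287719726562, -98.45022583007812), 55.94688034057617) 154.5077190268854
peg ((568.9813232421875, -6.846469402313232), 5.924882411956787) 191.41479861651612
lid ((637.1009521484375, 87.05052185058594), 48.74189758300781)
now 2.2 [531.7 -33.8 501.1] [-3.141 -0.    -0.161] shift cm [5.31 5.65 0.12] rot deg [-0.01 -0.03  0.08]
```

>>> {"method": "arm_command", "body": {
  "moves": [
    [[2.6, 2.8, 0], [0, 0, 0], 6],
    [[5.2, 5.69, 0], [0, 0, 0], 6],
    [[5.2, 5.69, 2], [0, 0, 0], 6],
    [[5.2, 5.69, 4], [0, 0, 0], 6],
    [[5.2, 5.69, 6], [0, 0, 0], 6],
    [[5.2, 5.69, 8], [0, 0, 0], 6],
    [[5.2, 5.69, 8], [0, 0, 0], 6],
    [[5.2, 5.69, 8], [0, 0, 0], 6],
    [[5.2, 5.69, 8], [0, 0, 0], 6]
  ]
}}

```text
t: 2.95
ee_pos: [574.6, -99.0, 422.3]
eef_rot: [3.141, -0.002, -0.162]
contact_force: [-0.3, -0.2, -0.1]
gripper_width: 59.8
```

```bash
python3 - <<'E'
from h import *
move([574,-98.3,358],-0.162)
p,d=arm.read_camera("wrist");cv2.imwrite("pics/w3.png",p)
E
```

```text
now 2.95 [574.6 -99.  422.3] [ 3.141e+00 -2.000e-03 -1.620e-01] shift cm [-0.08 -0.06  6.43] rot deg [ 0.02 -0.12  0.02]
```

View pics/w3.png

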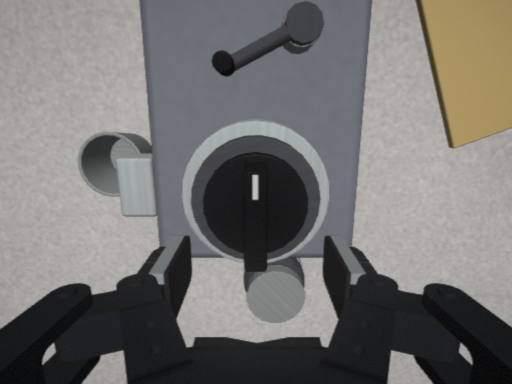

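The bar is centred between the fingers, at column 255 with the finger midline at about 256. I'll descend and close the jaws.

>>> {"method": "arm_command", "body": {
  "moves": [
    [[-0.05, -0.05, 2], [0, 0, 0], 6],
    [[-0.05, -0.05, 4], [0, 0, 0], 6],
    [[-0.05, -0.05, 5.5], [0, 0, 0], 6],
    [[-0.05, -0.05, 6.4], [0, 0, 0], 6],
    [[-0.05, -0.05, 6.4], [0, 0, 0], 6],
    [[-0.05, -0.05, 6.4], [0, 0, 0], 6],
    [[-0.05, -0.05, 6.4], [0, 0, 0], 6]
  ]
}}

```text
t: 3.58
ee_pos: [574.5, -99.2, 358.3]
eef_rot: [3.141, -0.003, -0.163]
contact_force: [0.1, -0.3, -0.4]
gripper_width: 59.9
```

>>> {"method": "arm_command", "body": {
  "moves": [
    [[0, 0, 0], [0, 0, 0], 4],
    [[0, 0, 0], [0, 0, 0], 3],
    [[0, 0, 0], [0, 0, 0], 2],
    [[0, 0, 0], [0, 0, 0], 1],
    [[0, 0, 0], [0, 0, 0], 0.5],
    [[0, 0, 0], [0, 0, 0], 0.5],
    [[0, 0, 0], [0, 0, 0], 0.5],
    [[0, 0, 0], [0, 0, 0], 0.5],
    [[0, 0, 0], [0, 0, 0], 0.5],
    [[0, 0, 0], [0, 0, 0], 0.5]
  ]
}}

```text
t: 4.42
ee_pos: [574.0, -99.1, 357.4]
eef_rot: [3.141, -0.0, -0.163]
contact_force: [-2.9, 1.0, 5.2]
gripper_width: 13.1
```

```bash
cat > st.py <<'E'
from cell import arm
import numpy as np
s=arm.state();print(round(s["t"],2),np.round(s["ee_pos"],2),"yawdeg",np.round(np.degrees(s["eef_rot"]),2),"F",np.round(s["contact_force"],2),"M",np.round(s["wrist_torque"],3),round(s["gripper_width"],1))
E
python3 st.py
```

```text
4.42 [573.96 -99.06 357.35] yawdeg [ 1.7999e+02 -3.0000e-02 -9.3200e+00] F [-2.92  1.02  5.19] M [ 0.108  0.385 -0.032] 13.1
```

>>> {"method": "arm_command", "body": {
  "moves": [
    [[0, 0, 0], [0, 0, 3], 0.5],
    [[0, 0, 0], [0, 0, 6], 0.5],
    [[0, 0, 0], [0, 0, 9], 0.5],
    [[0, 0, 0], [0, 0, 12], 0.5],
    [[0, 0, 0], [0, 0, 15], 0.5],
    [[0, 0, 0], [0, 0, 15], 0.5],
    [[0, 0, 0], [0, 0, 15], 0.5],
    [[0, 0, 0], [0, 0, 15], 0.5]
  ]
}}

```text
t: 5.08
ee_pos: [574.0, -99.1, 357.4]
eef_rot: [3.142, -0.001, -0.424]
contact_force: [-2.0, 0.3, 5.6]
gripper_width: 13.0
```

```bash
python3 st.py
```

```text
5.08 [574.02 -99.05 357.35] yawdeg [ 1.800e+02 -4.000e-02 -2.432e+01] F [-2.03  0.29  5.63] M [0.067 0.365 0.094] 13.0
```

>>> {"method": "arm_command", "body": {
  "moves": [
    [[0, 0, 0], [0, 0, 2.5], 0.5],
    [[0, 0, 0], [0, 0, 5], 0.5],
    [[0, 0, 0], [0, 0, 5], 0.5],
    [[0, 0, 0], [0, 0, 5], 0.5]
  ]
}}

```text
t: 5.42
ee_pos: [574.0, -99.1, 357.3]
eef_rot: [3.142, -0.001, -0.512]
contact_force: [-1.8, 0.6, 5.5]
gripper_width: 13.2
```

```bash
python3 st.py
```

```text
5.42 [574.02 -99.11 357.34] yawdeg [ 1.800e+02 -4.000e-02 -2.934e+01] F [-1.79  0.56  5.54] M [0.105 0.282 0.002] 13.2
```

>>> {"method": "arm_command", "body": {
  "moves": [
    [[0, 0, 0], [0, 0, 1.5], 0.5],
    [[0, 0, 0], [0, 0, 3], 0.5],
    [[0, 0, 0], [0, 0, 3], 0.5],
    [[0, 0, 0], [0, 0, 3], 0.5]
  ]
}}

```text
t: 5.75
ee_pos: [574.0, -99.1, 357.4]
eef_rot: [-3.142, -0.001, -0.564]
contact_force: [-1.6, 0.0, 4.8]
gripper_width: 13.2
```

```bash
python3 st.py
```

```text
5.75 [574.05 -99.08 357.36] yawdeg [-1.800e+02 -5.000e-02 -3.233e+01] F [-1.6   0.04  4.78] M [ 0.038  0.319 -0.017] 13.2
```

>>> {"method": "arm_command", "body": {
  "moves": [
    [[0, 0, 0], [0, 0, 1.5], 0.5],
    [[0, 0, 0], [0, 0, 2.5], 0.5],
    [[0, 0, 0], [0, 0, 2.5], 0.5],
    [[0, 0, 0], [0, 0, 2.5], 0.5]
  ]
}}

```text
t: 6.08
ee_pos: [574.0, -99.1, 357.4]
eef_rot: [-3.142, -0.001, -0.608]
contact_force: [-1.4, 0.8, 5.2]
gripper_width: 13.4
```

```bash
python3 st.py
```

```text
6.08 [574.04 -99.11 357.35] yawdeg [-1.800e+02 -5.000e-02 -3.483e+01] F [-1.42  0.83  5.21] M [ 0.017  0.283 -0.033] 13.4
```

>>> {"method": "arm_command", "body": {
  "moves": [
    [[0, 0, 0], [0, 0, 1.5], 0.5],
    [[0, 0, 0], [0, 0, 2.5], 0.5],
    [[0, 0, 0], [0, 0, 2.5], 0.5],
    [[0, 0, 0], [0, 0, 2.5], 0.5]
  ]
}}

```text
t: 6.42
ee_pos: [574.1, -99.1, 357.4]
eef_rot: [-3.142, -0.001, -0.652]
contact_force: [-1.6, 0.9, 4.2]
gripper_width: 13.1
```

```bash
python3 st.py
```

```text
6.42 [574.07 -99.13 357.36] yawdeg [-1.800e+02 -5.000e-02 -3.733e+01] F [-1.61  0.9   4.16] M [ 0.053  0.331 -0.033] 13.1
```

>>> {"method": "arm_command", "body": {
  "moves": [
    [[0, 0, 0], [0, 0, 1.5], 0.5],
    [[0, 0, 0], [0, 0, 2.5], 0.5],
    [[0, 0, 0], [0, 0, 2.5], 0.5],
    [[0, 0, 0], [0, 0, 2.5], 0.5]
  ]
}}

```text
t: 6.75
ee_pos: [574.1, -99.1, 357.4]
eef_rot: [-3.142, -0.001, -0.695]
contact_force: [-1.9, 0.2, 5.6]
gripper_width: 13.2
```

```bash
python3 st.py
```

```text
6.75 [574.05 -99.1  357.36] yawdeg [-1.800e+02 -5.000e-02 -3.982e+01] F [-1.89  0.21  5.6 ] M [0.076 0.328 0.083] 13.2
```

>>> {"method": "arm_command", "body": {
  "moves": [
    [[0, 0, 0], [0, 0, 1], 0.5],
    [[0, 0, 0], [0, 0, 2], 0.5],
    [[0, 0, 0], [0, 0, 2], 0.5],
    [[0, 0, 0], [0, 0, 2], 0.5]
  ]
}}

```text
t: 7.08
ee_pos: [574.1, -99.1, 357.4]
eef_rot: [-3.141, -0.001, -0.73]
contact_force: [-1.6, 0.3, 5.4]
gripper_width: 13.2
```

```bash
python3 st.py
```

```text
7.08 [574.07 -99.11 357.36] yawdeg [-1.7999e+02 -5.0000e-02 -4.1820e+01] F [-1.56  0.27  5.37] M [0.038 0.312 0.051] 13.2
```

>>> {"method": "arm_command", "body": {
  "moves": [
    [[0, 0, 0], [0, 0, 2.5], 0.5],
    [[0, 0, 0], [0, 0, 2.5], 0.5],
    [[0, 0, 0], [0, 0, 2.5], 0.5]
  ]
}}

```text
t: 7.33
ee_pos: [574.1, -99.2, 357.4]
eef_rot: [-3.141, -0.001, -0.774]
contact_force: [-1.1, 0.1, 5.6]
gripper_width: 13.2
```

```bash
python3 st.py
```

```text
7.33 [574.08 -99.15 357.36] yawdeg [-1.7999e+02 -5.0000e-02 -4.4340e+01] F [-1.12  0.13  5.58] M [ 0.03   0.302 -0.048] 13.2
```

>>> {"method": "arm_command", "body": {
  "moves": [
    [[0, 0, 0], [0, 0, 2.5], 0.5],
    [[0, 0, 0], [0, 0, 2.5], 0.5],
    [[0, 0, 0], [0, 0, 2.5], 0.5]
  ]
}}

```text
t: 7.58
ee_pos: [574.1, -99.1, 357.4]
eef_rot: [-3.141, -0.001, -0.818]
contact_force: [-1.4, 0.5, 4.6]
gripper_width: 12.8
```

```bash
python3 st.py
```

```text
7.58 [574.08 -99.14 357.37] yawdeg [-1.7999e+02 -5.0000e-02 -4.6840e+01] F [-1.43  0.54  4.63] M [ 0.045  0.322 -0.002] 12.8
```

>>> {"method": "arm_command", "body": {
  "moves": [
    [[0, 0, 0], [0, 0, 2.5], 0.5],
    [[0, 0, 0], [0, 0, 2.5], 0.5],
    [[0, 0, 0], [0, 0, 2.5], 0.5]
  ]
}}

```text
t: 7.83
ee_pos: [574.1, -99.2, 357.4]
eef_rot: [-3.141, -0.001, -0.861]
contact_force: [-2.0, 1.2, 4.9]
gripper_width: 13.2
```

```bash
python3 st.py
```

```text
7.83 [574.11 -99.15 357.35] yawdeg [-1.7998e+02 -5.0000e-02 -4.9340e+01] F [-1.98  1.18  4.93] M [ 0.032  0.297 -0.086] 13.2
```

>>> {"method": "arm_command", "body": {
  "moves": [
    [[0, 0, 0], [0, 0, 2.5], 0.5],
    [[0, 0, 0], [0, 0, 2.5], 0.5],
    [[0, 0, 0], [0, 0, 2.5], 0.5]
  ]
}}

```text
t: 8.08
ee_pos: [574.1, -99.2, 357.3]
eef_rot: [-3.141, -0.001, -0.905]
contact_force: [-2.1, 0.6, 5.5]
gripper_width: 12.5
```

```bash
python3 st.py
```

```text
8.08 [574.09 -99.18 357.34] yawdeg [-1.7998e+02 -5.0000e-02 -5.1850e+01] F [-2.06  0.63  5.55] M [-0.031  0.226 -0.067] 12.5
```

>>> {"method": "arm_command", "body": {
  "moves": [
    [[0, 0, 0], [0, 0, 2], 0.5],
    [[0, 0, 0], [0, 0, 2], 0.5],
    [[0, 0, 0], [0, 0, 2], 0.5]
  ]
}}

```text
t: 8.33
ee_pos: [574.1, -99.2, 357.4]
eef_rot: [-3.141, -0.001, -0.94]
contact_force: [-2.1, -0.2, 5.1]
gripper_width: 13.2
```

```bash
python3 st.py
```

```text
8.33 [574.07 -99.18 357.37] yawdeg [-1.7998e+02 -6.0000e-02 -5.3830e+01] F [-2.08 -0.2   5.09] M [-0.049  0.33   0.032] 13.2
```

>>> {"method": "arm_command", "body": {
  "moves": [
    [[0, 0, 0], [0, 0, 2], 0.5],
    [[0, 0, 0], [0, 0, 2], 0.5],
    [[0, 0, 0], [0, 0, 2], 0.5]
  ]
}}

```text
t: 8.58
ee_pos: [574.1, -99.2, 357.3]
eef_rot: [-3.141, -0.001, -0.974]
contact_force: [-1.5, -0.0, 4.6]
gripper_width: 13.0
```

```bash
python3 st.py
```

```text
8.58 [574.1  -99.17 357.35] yawdeg [-1.7998e+02 -6.0000e-02 -5.5830e+01] F [-1.47 -0.03  4.63] M [ 0.019  0.321 -0.03 ] 13.0
```

>>> {"method": "arm_command", "body": {
  "moves": [
    [[0, 0, 0], [0, 0, 2], 0.5],
    [[0, 0, 0], [0, 0, 2], 0.5],
    [[0, 0, 0], [0, 0, 2], 0.5]
  ]
}}

```text
t: 8.83
ee_pos: [574.1, -99.2, 357.4]
eef_rot: [-3.141, -0.001, -1.009]
contact_force: [-1.9, -0.9, 4.9]
gripper_width: 12.9
```

```bash
python3 st.py;  python3 - <<'E'
from h import *
p,d=arm.read_camera("wrist");cv2.imwrite("pics/w4.png",p)
E
python3 st.py
```

```text
8.83 [574.1  -99.21 357.35] yawdeg [-1.7998e+02 -5.0000e-02 -5.7840e+01] F [-1.9  -0.87  4.88] M [-0.031  0.288 -0.065] 12.9
8.88 [574.09 -99.2  357.35] yawdeg [-1.7998e+02 -5.0000e-02 -5.7830e+01] F [-1.47  0.3   4.52] M [-0.08   0.301 -0.039] 13.0
```

View pics/w4.png

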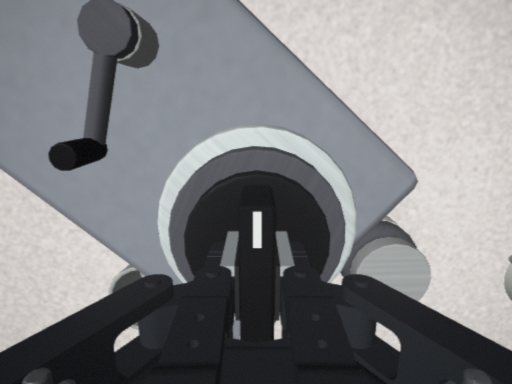

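The dial has turned with the gripper: its white mark is at (257,230), upright between the pads. I'll keep going.

```bash
sed -i 's/round(s\["gripper_width"\],1))/round(s["gripper_width"],1),"eff6",np.round(s["effort"][5],3))/' st.py; python3 st.py
```

```text
8.88 [574.09 -99.2  357.35] yawdeg [-1.7998e+02 -5.0000e-02 -5.7830e+01] F [-1.47  0.3   4.52] M [-0.08   0.301 -0.039] 13.0 eff6 -0.004
```

>>> {"method": "arm_command", "body": {
  "moves": [
    [[0, 0, 0], [0, 0, 2.5], 0.5],
    [[0, 0, 0], [0, 0, 2.5], 0.5],
    [[0, 0, 0], [0, 0, 2.5], 0.5]
  ]
}}

```text
t: 9.13
ee_pos: [574.1, -99.2, 357.4]
eef_rot: [-3.141, -0.001, -1.053]
contact_force: [-0.4, -0.4, 5.7]
gripper_width: 13.2
```

```bash
python3 st.py
```

```text
9.13 [574.1  -99.2  357.37] yawdeg [-1.7997e+02 -6.0000e-02 -6.0340e+01] F [-0.42 -0.35  5.67] M [-0.058  0.314 -0.041] 13.2 eff6 0.04
```

>>> {"method": "arm_command", "body": {
  "moves": [
    [[0, 0, 0], [0, 0, 2.5], 0.5],
    [[0, 0, 0], [0, 0, 2.5], 0.5],
    [[0, 0, 0], [0, 0, 2.5], 0.5]
  ]
}}

```text
t: 9.38
ee_pos: [574.1, -99.2, 357.3]
eef_rot: [-3.141, -0.001, -1.097]
contact_force: [-1.6, 0.7, 5.1]
gripper_width: 13.1
```

```bash
python3 st.py
```

```text
9.38 [574.09 -99.23 357.34] yawdeg [-1.7998e+02 -5.0000e-02 -6.2840e+01] F [-1.58  0.67  5.06] M [-0.046  0.281 -0.034] 13.1 eff6 0.025
```

>>> {"method": "arm_command", "body": {
  "moves": [
    [[0, 0, 0], [0, 0, 2.5], 0.5],
    [[0, 0, 0], [0, 0, 2.5], 0.5],
    [[0, 0, 0], [0, 0, 2.5], 0.5]
  ]
}}

```text
t: 9.63
ee_pos: [574.1, -99.2, 357.4]
eef_rot: [-3.141, -0.001, -1.141]
contact_force: [-1.2, -0.3, 4.7]
gripper_width: 12.9
```

```bash
python3 st.py
```

```text
9.63 [574.12 -99.25 357.35] yawdeg [-1.7997e+02 -6.0000e-02 -6.5350e+01] F [-1.16 -0.33  4.66] M [-0.059  0.258 -0.059] 12.9 eff6 0.011
```

>>> {"method": "arm_command", "body": {
  "moves": [
    [[0, 0, 0], [0, 0, 2.5], 0.5],
    [[0, 0, 0], [0, 0, 2.5], 0.5],
    [[0, 0, 0], [0, 0, 2.5], 0.5]
  ]
}}

```text
t: 9.88
ee_pos: [574.1, -99.3, 357.4]
eef_rot: [-3.141, -0.001, -1.184]
contact_force: [-1.3, -0.8, 5.5]
gripper_width: 12.8
```

```bash
python3 st.py
```

```text
9.88 [574.13 -99.26 357.38] yawdeg [-1.7996e+02 -6.0000e-02 -6.7840e+01] F [-1.3  -0.79  5.47] M [-0.113  0.27  -0.004] 12.8 eff6 0.072
```

>>> {"method": "arm_command", "body": {
  "moves": [
    [[0, 0, 0], [0, 0, 2], 0.5],
    [[0, 0, 0], [0, 0, 2], 0.5],
    [[0, 0, 0], [0, 0, 2], 0.5]
  ]
}}

```text
t: 10.13
ee_pos: [574.1, -99.2, 357.4]
eef_rot: [-3.141, -0.001, -1.219]
contact_force: [-1.9, 0.4, 5.2]
gripper_width: 12.8
```

```bash
python3 st.py
```

```text
10.13 [574.12 -99.24 357.39] yawdeg [-1.7996e+02 -6.0000e-02 -6.9820e+01] F [-1.89  0.36  5.24] M [-0.06   0.246  0.067] 12.8 eff6 0.144
```

>>> {"method": "arm_command", "body": {
  "moves": [
    [[0, 0, 0], [0, 0, 2], 0.5],
    [[0, 0, 0], [0, 0, 2], 0.5],
    [[0, 0, 0], [0, 0, 2], 0.5]
  ]
}}

```text
t: 10.38
ee_pos: [574.1, -99.3, 357.4]
eef_rot: [-3.141, -0.001, -1.254]
contact_force: [-2.3, -0.5, 4.7]
gripper_width: 13.3
```

```bash
python3 st.py
```

```text
10.38 [574.11 -99.27 357.36] yawdeg [-1.7996e+02 -6.0000e-02 -7.1830e+01] F [-2.27 -0.54  4.67] M [-0.127  0.319 -0.025] 13.3 eff6 0.07
```

>>> {"method": "arm_command", "body": {
  "moves": [
    [[0, 0, 0], [0, 0, 2], 0.5],
    [[0, 0, 0], [0, 0, 2], 0.5],
    [[0, 0, 0], [0, 0, 2], 0.5]
  ]
}}

```text
t: 10.63
ee_pos: [574.1, -99.3, 357.4]
eef_rot: [-3.141, -0.001, -1.289]
contact_force: [-1.9, -0.2, 5.5]
gripper_width: 13.3
```

```bash
python3 st.py
```

```text
10.63 [574.12 -99.28 357.38] yawdeg [-1.7996e+02 -6.0000e-02 -7.3830e+01] F [-1.86 -0.23  5.52] M [-0.054  0.269  0.02 ] 13.3 eff6 0.044
```

>>> {"method": "arm_command", "body": {
  "moves": [
    [[0, 0, 0], [0, 0, 2.5], 0.5],
    [[0, 0, 0], [0, 0, 2.5], 0.5],
    [[0, 0, 0], [0, 0, 2.5], 0.5]
  ]
}}

```text
t: 10.88
ee_pos: [574.1, -99.3, 357.4]
eef_rot: [-3.141, -0.001, -1.332]
contact_force: [-1.9, 0.1, 4.2]
gripper_width: 13.2
```

```bash
python3 st.py
```

```text
10.88 [574.12 -99.29 357.37] yawdeg [-1.7996e+02 -6.0000e-02 -7.6340e+01] F [-1.93  0.14  4.24] M [-0.074  0.293 -0.049] 13.2 eff6 0.033
```

>>> {"method": "arm_command", "body": {
  "moves": [
    [[0, 0, 0], [0, 0, 2.5], 0.5],
    [[0, 0, 0], [0, 0, 2.5], 0.5],
    [[0, 0, 0], [0, 0, 2.5], 0.5]
  ]
}}

```text
t: 11.13
ee_pos: [574.1, -99.3, 357.3]
eef_rot: [-3.141, -0.001, -1.376]
contact_force: [-2.2, -1.2, 4.7]
gripper_width: 13.1
```

```bash
python3 st.py
```

```text
11.13 [574.13 -99.25 357.35] yawdeg [-1.7996e+02 -5.0000e-02 -7.8840e+01] F [-2.22 -1.21  4.72] M [-0.128  0.273 -0.1  ] 13.1 eff6 0.018
```

>>> {"method": "arm_command", "body": {
  "moves": [
    [[0, 0, 0], [0, 0, 2.5], 0.5],
    [[0, 0, 0], [0, 0, 2.5], 0.5],
    [[0, 0, 0], [0, 0, 2.5], 0.5]
  ]
}}

```text
t: 11.38
ee_pos: [574.1, -99.3, 357.4]
eef_rot: [-3.141, -0.001, -1.42]
contact_force: [-1.8, -0.0, 4.9]
gripper_width: 13.0
```

```bash
python3 st.py
```

```text
11.38 [574.12 -99.3  357.36] yawdeg [-1.7995e+02 -5.0000e-02 -8.1340e+01] F [-1.8  -0.02  4.92] M [-0.135  0.32  -0.057] 13.0 eff6 0.012
```

>>> {"method": "arm_command", "body": {
  "moves": [
    [[0, 0, 0], [0, 0, 2], 0.5],
    [[0, 0, 0], [0, 0, 2], 0.5],
    [[0, 0, 0], [0, 0, 2], 0.5]
  ]
}}

```text
t: 11.63
ee_pos: [574.1, -99.3, 357.4]
eef_rot: [-3.141, -0.001, -1.454]
contact_force: [-1.3, -1.3, 4.8]
gripper_width: 12.8
```

```bash
python3 st.py
```

```text
11.63 [574.12 -99.29 357.36] yawdeg [-1.7995e+02 -6.0000e-02 -8.3330e+01] F [-1.33 -1.34  4.8 ] M [-0.116  0.277  0.092] 12.8 eff6 0.107
```

>>> {"method": "arm_command", "body": {
  "moves": [
    [[0, 0, 0], [0, 0, 1.5], 0.5],
    [[0, 0, 0], [0, 0, 1.5], 0.5],
    [[0, 0, 0], [0, 0, 1.5], 0.5]
  ]
}}

```text
t: 11.88
ee_pos: [574.1, -99.3, 357.4]
eef_rot: [-3.141, -0.001, -1.48]
contact_force: [-1.1, -1.0, 5.3]
gripper_width: 13.2
```

```bash
python3 st.py
```

```text
11.88 [574.13 -99.28 357.36] yawdeg [-1.7995e+02 -6.0000e-02 -8.4810e+01] F [-1.06 -0.99  5.33] M [-0.094  0.264  0.187] 13.2 eff6 0.231
```

>>> {"method": "arm_command", "body": {
  "moves": [
    [[0, 0, 0], [0, 0, 1.5], 0.5],
    [[0, 0, 0], [0, 0, 1.5], 0.5],
    [[0, 0, 0], [0, 0, 1.5], 0.5]
  ]
}}

```text
t: 12.13
ee_pos: [574.1, -99.3, 357.4]
eef_rot: [-3.141, -0.001, -1.506]
contact_force: [-1.5, -1.3, 4.6]
gripper_width: 12.9
```

```bash
python3 st.py
```

```text
12.13 [574.12 -99.29 357.38] yawdeg [-1.7995e+02 -6.0000e-02 -8.6290e+01] F [-1.45 -1.26  4.62] M [-0.118  0.306  0.282] 12.9 eff6 0.371
```

Torque is rising steeply and steadily, from 0.1 to 0.23 to 0.37 N m over 3°, so this is the stop, at yaw about -83°, and it is snug. I'll go back to about -8.3° (75°).

>>> {"method": "arm_command", "body": {
  "moves": [
    [[0, 0, 0], [0, 0, 0], 0.5],
    [[0, 0, 0], [0, 0, -5], 0.5],
    [[0, 0, 0], [0, 0, -10], 0.5],
    [[0, 0, 0], [0, 0, -15], 0.5],
    [[0, 0, 0], [0, 0, -20], 0.5],
    [[0, 0, 0], [0, 0, -25], 0.5],
    [[0, 0, 0], [0, 0, -30], 0.5],
    [[0, 0, 0], [0, 0, -35], 0.5],
    [[0, 0, 0], [0, 0, -40], 0.5],
    [[0, 0, 0], [0, 0, -45], 0.5],
    [[0, 0, 0], [0, 0, -50], 0.5],
    [[0, 0, 0], [0, 0, -55], 0.5],
    [[0, 0, 0], [0, 0, -60], 0.5],
    [[0, 0, 0], [0, 0, -65], 0.5],
    [[0, 0, 0], [0, 0, -70], 0.5],
    [[0, 0, 0], [0, 0, -75], 0.5],
    [[0, 0, 0], [0, 0, -78], 0.5],
    [[0, 0, 0], [0, 0, -78], 0.5],
    [[0, 0, 0], [0, 0, -78], 0.5],
    [[0, 0, 0], [0, 0, -78], 0.5]
  ]
}}

```text
t: 13.8
ee_pos: [574.0, -99.0, 357.4]
eef_rot: [3.141, -0.0, -0.145]
contact_force: [-2.2, -0.1, 5.4]
gripper_width: 13.3
```

```bash
python3 st.py
```

```text
13.8 [573.96 -99.05 357.37] yawdeg [ 1.7999e+02 -3.0000e-02 -8.3100e+00] F [-2.18 -0.05  5.36] M [0.114 0.388 0.082] 13.3 eff6 0.024
```

>>> {"method": "arm_command", "body": {
  "moves": [
    [[0, 0, 0], [0, 0, 0], 0.5],
    [[0, 0, 0], [0, 0, 0], 0.5],
    [[0, 0, 0], [0, 0, 0], 2.5],
    [[0, 0, 0], [0, 0, 0], 4],
    [[0, 0, 0], [0, 0, 0], 5],
    [[0, 0, 0], [0, 0, 0], 5],
    [[0, 0, 0], [0, 0, 0], 5],
    [[0, 0, 0], [0, 0, 0], 5]
  ]
}}

```text
t: 14.47
ee_pos: [574.1, -99.1, 356.5]
eef_rot: [-3.142, 0.0, -0.145]
contact_force: [-0.2, -0.1, -0.6]
gripper_width: 50.2
```

```bash
python3 st.py
```

```text
14.47 [574.07 -99.06 356.5 ] yawdeg [-1.80e+02  2.00e-02 -8.33e+00] F [-0.18 -0.12 -0.61] M [ 0.026 -0.009  0.072] 50.2 eff6 -0.0
```

>>> {"method": "arm_command", "body": {
  "moves": [
    [[0, 0, -2], [0, 0, 0], 5],
    [[0, 0, -5], [0, 0, 0], 5],
    [[0, 0, -8], [0, 0, 0], 5],
    [[0, 0, -11], [0, 0, 0], 5],
    [[0, 0, -14.4], [0, 0, 0], 4],
    [[-2.6, -2.8, -14.4], [0, 0, 0], 2],
    [[-5.2, -5.7, -14.4], [0, 0, 0], 0],
    [[-5.2, -5.7, -14.4], [0, 0, 0], 0],
    [[-5.2, -5.7, -14.4], [0, 0, 0], 0],
    [[-5.2, -5.7, -14.4], [0, 0, 0], 0],
    [[-5.2, -5.7, -14.4], [0, 0, 0], 0],
    [[-5.2, -5.7, -14.4], [0, 0, 0], 0]
  ]
}}

```text
t: 15.47
ee_pos: [531.4, -36.0, 500.2]
eef_rot: [3.141, 0.001, -0.146]
contact_force: [-0.3, 0.4, 0.4]
gripper_width: -0.0
```

```bash
python3 meas.py; python3 st.py
```

```text
1136 ((573.2631225585938, -97.59689331054688), (60.08808517456055, 14.328184127807617), 82.0439682006836) 212.2595704325359
81.49836901326813 [14.25051937 60.38538598] [572.86106989 -95.08615559]
disc ((572.9559936523438, -98.39940643310547), 35.74655532836914) 178.58415530510993
head ((573.0242919921875, -98.57830047607422), 55.8006591796875) 154.50551482988362
peg ((568.9564819335938, -6.849332809448242), 5.9515838623046875) 191.3701665353378
lid ((636.171875, 83.71700286865234), 48.273101806640625)
15.52 [531.39 -35.96 500.17] yawdeg [ 1.80e+02  5.00e-02 -8.39e+00] F [0.96 0.21 0.86] M [ 0.018 -0.018 -0.002] -0.1 eff6 -0.003
```

View pics/w2.png

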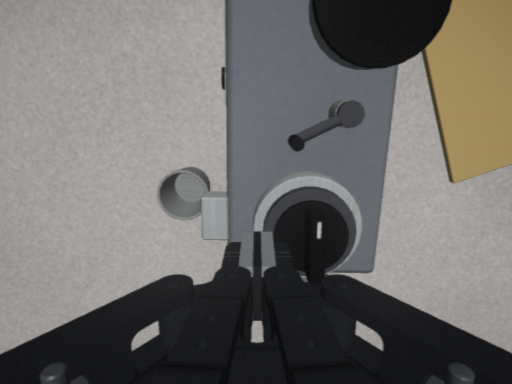

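The dial bar has settled at about 81.5°, against 80.9° at the start, which puts it in the fifth click from a stop at about +75°. The lever peg hasn't moved. Next I'll bring the closed fingers down on the dial side of the peg.

>>> {"method": "arm_command", "body": {
  "moves": [
    [[1.7, -0.3, 0], [0, 0, 0], 0],
    [[3.4, -0.6, 0], [0, 0, 0], 0],
    [[3.4, -0.6, 3], [0, 0, 0], 0],
    [[3.4, -0.6, 6], [0, 0, 0], 0],
    [[3.4, -0.6, 9], [0, 0, 0], 0],
    [[3.4, -0.6, 10], [0, 0, 0], 0],
    [[3.4, -0.6, 10], [0, 0, 0], 0],
    [[3.4, -0.6, 10], [0, 0, 0], 0]
  ]
}}

```text
t: 16.18
ee_pos: [565.8, -34.6, 401.1]
eef_rot: [-3.142, 0.0, -0.146]
contact_force: [0.6, -0.1, -0.7]
gripper_width: 0.0
```

```bash
python3 st.py; python3 - <<'E'
from h import *
move([566,-35,351],np.radians(-8.4))
p,d=arm.read_camera("wrist");cv2.imwrite("pics/w5.png",p)
E
```

```text
16.18 [565.81 -34.58 401.06] yawdeg [-1.80e+02  2.00e-02 -8.36e+00] F [ 0.64 -0.1  -0.72] M [-0.005  0.01   0.016] 0.0 eff6 -0.001
now 16.1833 [565.8 -34.6 401.1] [-3.142  0.    -0.146] shift cm [0.03 0.04 5.01] rot deg [-0.    0.02  0.04]
```

View pics/w5.png

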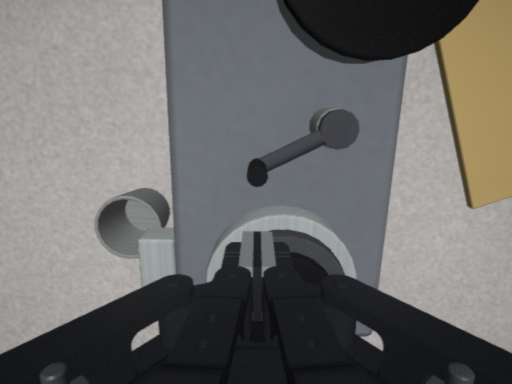

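The peg at (258,172) is straight ahead of the fingertips at (257,235). I'll descend.

>>> {"method": "arm_command", "body": {
  "moves": [
    [[0, 0, 2], [0, 0, 0], 0],
    [[0, 0, 4], [0, 0, 0], 0],
    [[0, 0, 5], [0, 0, 0], 0],
    [[0, 0, 5], [0, 0, 0], 0],
    [[0, 0, 5], [0, 0, 0], 0]
  ]
}}

```text
t: 16.65
ee_pos: [565.7, -34.3, 351.9]
eef_rot: [3.141, -0.001, -0.145]
contact_force: [-0.0, 0.7, 0.8]
gripper_width: 0.1
```

```bash
python3 st.py
```

```text
16.65 [565.71 -34.26 351.86] yawdeg [ 1.7999e+02 -7.0000e-02 -8.3300e+00] F [-0.01  0.75  0.84] M [ 0.024 -0.026 -0.073] 0.1 eff6 -0.0
```

>>> {"method": "arm_command", "body": {
  "moves": [
    [[0, -0.5, 0], [0, 0, 0], 0],
    [[0, -1, 0], [0, 0, 0], 0],
    [[0.05, -1.5, 0], [0, 0, 0], 0],
    [[0.1, -2, 0], [0, 0, 0], 0],
    [[0.1, -2.5, 0], [0, 0, 0], 0],
    [[0.15, -3, 0], [0, 0, 0], 0],
    [[0.2, -3.5, 0], [0, 0, 0], 0],
    [[0.2, -4, 0], [0, 0, 0], 0],
    [[0.25, -4.5, 0], [0, 0, 0], 0],
    [[0.3, -5, 0], [0, 0, 0], 0],
    [[0.3, -5.5, 0], [0, 0, 0], 0],
    [[0.3, -5.5, 0], [0, 0, 0], 0]
  ]
}}

```text
t: 17.65
ee_pos: [576.6, 20.8, 350.8]
eef_rot: [-3.141, -0.001, -0.145]
contact_force: [-0.4, -0.2, 1.0]
gripper_width: 0.2
```

```bash
python3 st.py; python3 - <<'E'
from h import *
p,d=arm.read_camera("wrist");cv2.imwrite("pics/w6.png",p)
E
```

```text
17.65 [576.63  20.82 350.77] yawdeg [-1.7996e+02 -4.0000e-02 -8.2900e+00] F [-0.39 -0.15  1.05] M [-0.049 -0.048 -0.017] 0.2 eff6 0.124
```

View pics/w6.png

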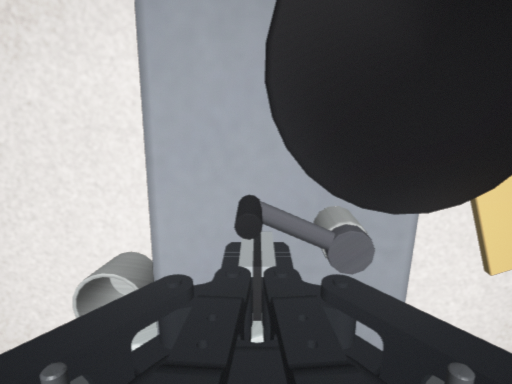

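The peg, at (249,205), is moving ahead of the fingers and the lever has swung most of the way across. I'll push on to the end in small steps.

>>> {"method": "arm_command", "body": {
  "moves": [
    [[0, -0.3, 0], [0, 0, 0], 0],
    [[0.05, -0.6, 0], [0, 0, 0], 0],
    [[0.05, -0.6, 0], [0, 0, 0], 0],
    [[0.05, -0.6, 0], [0, 0, 0], 0]
  ]
}}

```text
t: 18.03
ee_pos: [577.7, 25.3, 350.7]
eef_rot: [3.141, -0.0, -0.145]
contact_force: [0.8, -4.7, -0.2]
gripper_width: 0.5
```

```bash
python3 st.py
```

```text
18.03 [577.73  25.29 350.7 ] yawdeg [ 1.7994e+02 -1.0000e-02 -8.3400e+00] F [ 0.81 -4.73 -0.22] M [-0.705 -0.019 -0.03 ] 0.5 eff6 0.014
```

>>> {"method": "arm_command", "body": {
  "moves": [
    [[0, -0.15, 0], [0, 0, 0], 0],
    [[0, -0.15, 0], [0, 0, 0], 0],
    [[0, -0.15, 0], [0, 0, 0], 0]
  ]
}}

```text
t: 18.28
ee_pos: [577.9, 25.9, 350.7]
eef_rot: [3.139, -0.0, -0.146]
contact_force: [-0.2, -8.7, -1.3]
gripper_width: 0.1
```

```bash
python3 st.py
```

```text
18.28 [577.88  25.86 350.71] yawdeg [ 1.7983e+02 -1.0000e-02 -8.3500e+00] F [-0.19 -8.66 -1.34] M [-1.377  0.05  -0.01 ] 0.1 eff6 0.013
```

>>> {"method": "arm_command", "body": {
  "moves": [
    [[0, -0.15, 0], [0, 0, 0], 0],
    [[0, -0.15, 0], [0, 0, 0], 0],
    [[0, -0.15, 0], [0, 0, 0], 0]
  ]
}}

```text
t: 18.53
ee_pos: [578.0, 26.4, 350.7]
eef_rot: [3.137, 0.0, -0.146]
contact_force: [-1.3, -12.3, -0.8]
gripper_width: -0.1
```

```bash
python3 st.py
```

```text
18.53 [578.02  26.44 350.7 ] yawdeg [179.71   0.    -8.37] F [ -1.29 -12.31  -0.81] M [-2.06   0.168  0.022] -0.1 eff6 0.024
```

The force rises to 12 N with the peg no longer moving, so the lever is at its end stop. I'll back off, lift away and check.

>>> {"method": "arm_command", "body": {
  "moves": [
    [[0, 0.7, 0], [0, 0, 0], 0],
    [[0, 1.5, 0], [0, 0, 0], 0],
    [[0, 1.5, -3], [0, 0, 0], 0],
    [[0, 1.5, -6], [0, 0, 0], 0],
    [[0, 1.5, -10], [0, 0, 0], 0],
    [[-3, 4, -15], [0, 0, 0], 0],
    [[-5, 3, -15], [0, 0, 0], 0],
    [[-5, 3, -15], [0, 0, 0], 0],
    [[-5, 3, -15], [0, 0, 0], 0],
    [[-5, 3, -15], [0, 0, 0], 0],
    [[-5, 3, -15], [0, 0, 0], 0]
  ]
}}

```text
t: 19.45
ee_pos: [524.6, 6.3, 499.3]
eef_rot: [-3.141, 0.002, -0.145]
contact_force: [-0.3, -1.3, -0.5]
gripper_width: 0.4
```

```bash
python3 st.py; cp pics/w2.png pics/w2b.png; sed -i 's/abs(y+6)<20/abs(y-20)<45/' meas.py; python3 meas.py; python3 - <<'E'
from h import *
q=np.c_[0,0]
for n in ("scene","top"):
    p,d=arm.read_camera(n);cv2.imwrite(f"pics/{n}2.png",p)
    W=cloud(arm.camera_info(n),d);x,y,z=W[...,0],W[...,1],W[...,2]
    m=(d>0)&(abs(x-580)<25)&(abs(y-30)<30)&(z>186)&(z<200);print(n,"peg",m.sum(),W[m].mean(0).round(1))
    m=(d>0)&(abs(x-575)<60)&(abs(y+98)<60)&(z>206)&(z<220)
    q=np.c_[x[m],y[m]];w,v=np.linalg.eigh(np.cov(q.T));print(m.sum(),np.degrees(np.arctan2(v[1,1],v[0,1])),np.sqrt(w*12))
E
```

```text
19.45 [524.65   6.29 499.28] yawdeg [-1.7997e+02  1.3000e-01 -8.3200e+00] F [-0.32 -1.32 -0.53] M [ 0.019 -0.001  0.002] 0.4 eff6 -0.002
219 ((576.1978759765625, -74.4168701171875), (14.621049880981445, 13.842233657836914), 84.33666229248047) 211.2937210124342
-165.5104351299443 [10.13502562 15.12307968] [575.84269811 -71.47132969]
disc ((575.9766845703125, -91.61751556396484), 34.34004592895508) 178.47817320746879
head ((575.7081298828125, -94.19519805908203), 55.23063659667969) 154.45220582253052
peg ((577.1923217773438, 42.68297576904297), 5.844753265380859) 191.41421979136686
lid ((637.8150634765625, 90.73503875732422), 49.133270263671875)
scene peg 17 [579.   42.  191.4]
141 81.63439722125435 [15.82342403 64.00282695]
top peg 0 [nan nan nan]
121 82.45612673003568 [14.93864795 62.59423537]<stdin>:6: RuntimeWarning: Mean of empty slice.
  ret = um.true_divide(
```

View pics/w2.png

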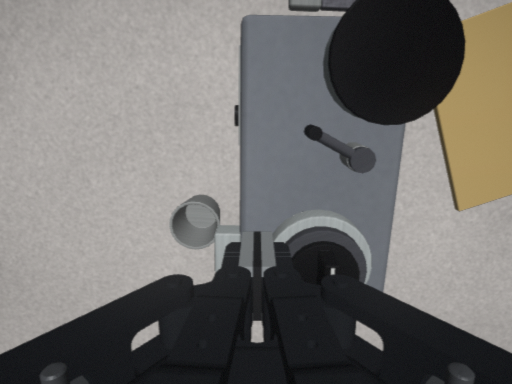

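View pics/top2.png

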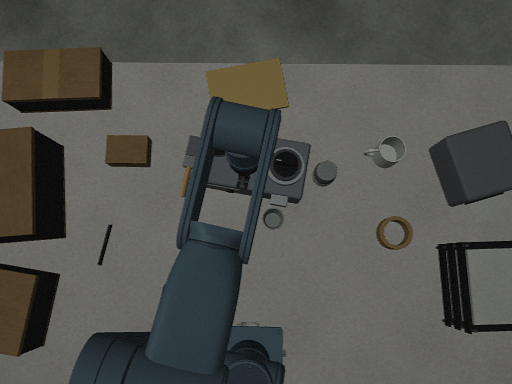

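```bash
python3 -c "
from cell import arm
print(arm.sign_off())"
```

```text
the job is handed in; nothing more can be done
None
```

The dial is set five clicks back from the stop, the lock lever is across at its end, and the job is handed in; no verdict was reported. It took about 20 of the 70 seconds.

- **Dial to the stop:** I gripped the wing bar and turned it clockwise in small steps. It met the stop about 74–75° from where it started. There the joint torque rose steadily over 3°, from 0.11 to 0.23 to 0.37 N m. The wrist sensor read about 0.28 N m, so it was snug and well short of forcing.
- **Five clicks back:** I turned it back 75° and let go. The bar settled at about 81.5°; the torque readings put five clicks back at about 82°. The final top view gave 82.5°, with the dial partly hidden by the arm.
- **Lock lever:** I pushed the peg with closed fingers until the force climbed to 12 N and the peg stopped moving, then backed off and lifted clear.
- **Small disagreement:** the camera positions of the peg give a swing of about 0.94–0.95 rad, not 1.0. With the calibration good to about 2 mm, the camera alone does not prove the end was reached. The force rise is what shows it was at its stop, and the reading is still above the 0.9 needed.
- **Rest of the bench:** the last pictures show no visible change in the loose things. The brush was partly hidden by the arm. The robot is clear of everything.

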